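# Lift the hot lid off the lunch pot on the library desk

### The job

Lunch is waiting in the library: with the lid lifter, take the hot lid off the larger of the two iron pots by its loop, carry it level and lower it onto the middle of the round cork trivet. Then slip the lifter out of the loop and stand it upright on the desk. Never touch that lid with the gripper, and leave the small pot covered.

Things in the scene. Friction and masses are not known exactly. Their poses are not given: they have to be found in the camera images.
- lifter: Lid lifter, 0.25 kg: a steel C standing on its foot, open towards +x. Origin: under the foot, below the grip's middle; z up. Foot = tongue: 32 mm wide (y), 8 thick, x -32 to 30; lip at x 24 to 30 rises to z 14. Back of the C at x -32 to -22, arm over the opening z 82 to 92. Pale wooden grip on the arm: 32 (x) by 24 (y), z 92 to 142; a loop on the tongue at x = 0 hangs in line with it.
- lid_large: Lid of the large pot (fixed, 70 mm high, 152 across): dark iron disc 156 mm across, about 0.38 kg, z 6 to 16; plug below it 128 across (7 mm play). Origin: centre of plug's underside, z up. Loop on its middle: square steel arch spanning along y, opening 70 wide, z 16 to 56, bar z 56 to 62, strap 14 wide in x. The tongue goes through along the lid's x, either way; the bar lies flat on it.
- lid_small: Lid of the small pot (fixed, 70 mm high, 108 across), same make: 112 mm across, loop 46 mm wide inside, its top 62 mm above the origin (centre of the plug's underside; z up). It stays on its pot.
- trivet: Round flat cork trivet fixed on the desk, 160 mm across, 12 mm thick. Origin: centre of its underside, z up. The lid goes on top, centred, any way round.
Not all that is in view belongs to the job. Several things have the shape of the lifter; the one meant has the colours described above. Leave any orange look-alike of the lid_large alone.

How it is judged (in metres and radians):
On the way, in this order (a step that is already met when the one before it is completed fails the run):
1. the large lid hangs on the lifter, level, at least 20 mm above its seat (height (world z) of lid_large above 0.084 m and angle between lid_large's own z axis and vertical below 0.2 rad and contact force between lifter and lid_large above 1 N), for 0.2 s.
2. the large lid rests on the trivet, level and within 25 mm of its middle, with the held lifter still in its loop (horizontal distance between lid_large and trivet below 0.025 m and contact force between lid_large and trivet above 0.5 N and height (world z) of lid_large below 0.02 m and angle between lid_large's own z axis and vertical below 0.12 rad and horizontal distance between lifter and lid_large below 0.045 m and contact force between the fingers and lifter above 0.5 N), for 0.05 s.
At the end, for the whole second after the job is handed in: The large lid lies flat on the trivet, its centre within 25 mm of the trivet's; the lifter stands upright on its foot on the desk, released and at rest, clear of the lid; the small lid is still on its pot, moved by less than 15 mm (horizontal distance between lid_large and trivet below 0.025 m and height (world z) of lid_large between 0.006 and 0.018 m and angle between lid_large's own z axis and vertical below 0.08 rad and linear speed of each of lid_large, lifter below 0.02 m/s and angle between lifter's own z axis and vertical below 0.1 rad and height (world z) of lifter below 0.006 m and contact force between lifter and lid_large below 0.1 N and distance of lid_small from where it was at the start of the episode below 0.015 m); the robot touches nothing.
It fails at once if the gripper or arm touches the large lid (contact force between any of the fingers, the arm and lid_large above 0.5 N).
It fails at once if the large lid tips by more than 20 degrees (angle between lid_large's own z axis and vertical above 0.35 rad).
It fails at once if the small lid is moved by more than 15 mm (distance of lid_small from where it was at the start of the episode above 0.015 m).
It also fails if it takes over 64 s, if anything falls off the work surface, if the arm or the gripper's body presses on something with over 40 N, if the wrist force passes 120 N, or if a joint passes its speed limit or range.

### The arm

A 6-joint arm with a two-finger parallel gripper is mounted at the origin on the work surface. World frame = base frame: x ahead of the robot, y to its left, z up, the work surface at z = 0. Lengths are in mm, angles in rad, forces in N, time in s.
With the tool pointing down it reaches from about 300 to 775 mm from the base axis. Payload 14.6 kg.
Tool frame: the origin (TCP) lies on the mounting face of the last link; the fingertips stand env.tip_reach ahead of it and the grasp point (between the pads) lies 155 mm ahead of it (env.tip_reach is the distance from the TCP to the fingertips, in mm); z points along the fingers, y is the line along which they close (so a half turn about z gives the same grasp; the last joint's range is limited). The gripper opens to 85 mm and grips with 20 to 120 N. Pads are 22 mm wide; open, the fingers measure 114 mm over their backs; the gripper's body (76 mm by 85 mm) begins 54 mm behind the grasp point. The pads swing forward as they close: fully open they stand 13 mm farther back than shut.
Start: joints at [-1.256, 0.3, 1.521, -0, 1.321, -0.067], TCP at [204.918, -510.391, 404.681] pointing down, gripper open.
Joint ranges: [-3.03, 3.03], [-0.79, 2.21], [0.23, 2.52], [-1.04, 4.18], [0, 3.07], [-2.55, 2.55]. Speed limits (rad/s): [2.22, 2.22, 2.57, 3.14, 3.14, 3.14].

### API

Orientations are given as a rotation vector (axis times angle).
In Python, from station import env, optics, ticket gives the robot as it stands. The module is installed in compiled form; this text tells all that it offers.
- The arm moves only by the tool carry_out, never from a script. Its argument "rows" is a list of rows, each a list of 2 entries, a list of its own where there are three numbers: the shift along the world's x, y, z in mm, then the turn about the world's z in degrees. In form: [[[x, y, z], spin], ...]. A call has 1 to 20 rows; each row shifts and turns the commanded pose from where the row before left it; what a row does not reach is not made up. A row lasts 1/8 s, in which the tool goes at most 62.5 mm and 10.7 degrees, less where a joint would pass 70% of its speed; a pose out of reach is approached as far as the arm can. A call is refused whole if a number of a shift passes 62.5 or a number of a turn 10.7, either way. A call with a gripper value outside its range is refused whole. "hand" is the closure in counts, from 0 (fully open) to 255 (shut), set as the call begins (left out, the last holds). The fingers move at their own pace and stop on an object; "grip_force" is the grip in N (left out, the last holds). Time passes only in rows, so rows that do not move let the fingers close. It gives the time, the measured TCP pose, the force, the opening and the grip force at its end, in the units of the state.
- env.sense(): the state, without advancing time (a new reading comes with each control period).
- optics.read_camera(name): name is "scene" or "top"; returns a dict with "frame" (384x512x3 uint8, blue, green, red), "fx", "fy", "cx", "cy" (pixels), "origin" and "attitude" of the camera in the world. Camera axes: x right, y down, z forward; pixel columns grow to the right and rows downward; lengths in mm; the calibration is good to about 2 mm. A picture is of the moment at which its call begins. There is no depth.
- ticket.close_job(): hands the job in; it is judged then, once.
The state is a dict: "time": time; "joints": joint angles; "qd": joint speeds; "joint_torque": joint torques, N m; "tcp_pos": TCP position; "orientation": TCP orientation; "contact_force": force on the tool from outside, world axes, zero at the start; "moment": the same for the moment, N m; "opening": opening from 0.0 (shut) to 1.0 (fully open); "finger_force": force on a finger pad.
Only numpy, scipy, OpenCV 4.12 (cv2) and the standard library are available. Lean on these libraries where they do the work, as an engineer would, in place of code of your own. Each camera call takes 0.05 s, during which the arm holds its last target. There are 200 camera calls.

## Working session

There is one attempt and no reset: what is moved stays moved. The work goes in short steps, Python scripts to look and compute and a tool call to move; the robot and the scene stay as the last step left them, time stands still between calls to the robot, and variables do not carry over. Pictures are saved under pics/ and viewed, at most 10 in all, crops included, and the job is handed in when it is done.

Besides the shell and the picture viewer there is one more tool, called after "Request:" by a JSON object that holds its "method" and its "body". carry_out: Moves the arm, as the interface text tells. Its arguments: {"type":"object","properties":{"rows":{"type":"array","items":{"type":"array"}},"hand":{"type":"number"},"grip_force":{"type":"number"}},"required":["rows"]}

```bash
mkdir -p pics
cat > h.py <<'E'
from station import env, optics, ticket
import numpy as np, cv2
from scipy.spatial.transform import Rotation as R
def cam(n):
    c=optics.read_camera(n); c['frame']=np.array(c['frame']); return c
def rot(c):
    a=np.array(c['attitude'],float)
    return a if a.shape==(3,3) else R.from_rotvec(a).as_matrix()
def ray(c,u,v,z):
    d=rot(c)@np.array([(u-c['cx'])/c['fx'],(v-c['cy'])/c['fy'],1]); o=np.array(c['origin'])
    return o+d*(z-o[2])/d[2]
def proj(c,p):
    q=rot(c).T@(np.array(p)-np.array(c['origin'])); return q[0]/q[2]*c['fx']+c['cx'],q[1]/q[2]*c['fy']+c['cy']
E
python3 - <<'E'
from h import *
for n in('scene','top'):
    c=cam(n); cv2.imwrite(f'pics/{n}0.png',cv2.resize(c['frame'],(800,600),interpolation=cv2.INTER_CUBIC)); print(n,c['origin'],c['attitude'],c['fx'],c['cx'],c['cy'])
print(env.tip_reach,env.sense())
E
```

```text
scene [ 821.46872519 -408.93417314  536.40251464] [-2.15885612 -0.83187817  0.35848489] 369.5602368163769 253.0103960599959 187.153998696834
top [ 318.0462802    -4.28259881 1183.63163778] [-2.16676692  2.14425536 -0.15648496] 480.0043243248967 260.5703885925778 196.67875982636886
173.4 {'time': 0.1, 'joints': array([-1.25557757e+00,  3.00434554e-01,  1.52149592e+00,  1.02301296e-06,
        1.32072184e+00, -6.65660310e-02]), 'qd': array([ 1.45633255e-03, -1.21245289e-03, -1.48165042e-03,  5.96621391e-05,
       -8.40099558e-04,  1.47527527e-04]), 'joint_torque': array([ 5.87608902e-04, -5.44379997e+01, -3.62371588e+01, -8.00246380e-05,
        3.02445085e-03,  4.12961288e-05]), 'tcp_pos': array([ 204.92538421, -510.37376835,  404.17729527]), 'orientation': array([-3.08349416e+00, -5.95870645e-01,  2.04795596e-04]), 'contact_force': array([-0.33421752, -0.15728792,  0.27384752]), 'moment': array([-0.02928482, -0.04241926,  0.00375952]), 'finger_force': 0.0, 'opening': 1.001016251738316}
```

View pics/scene0.png

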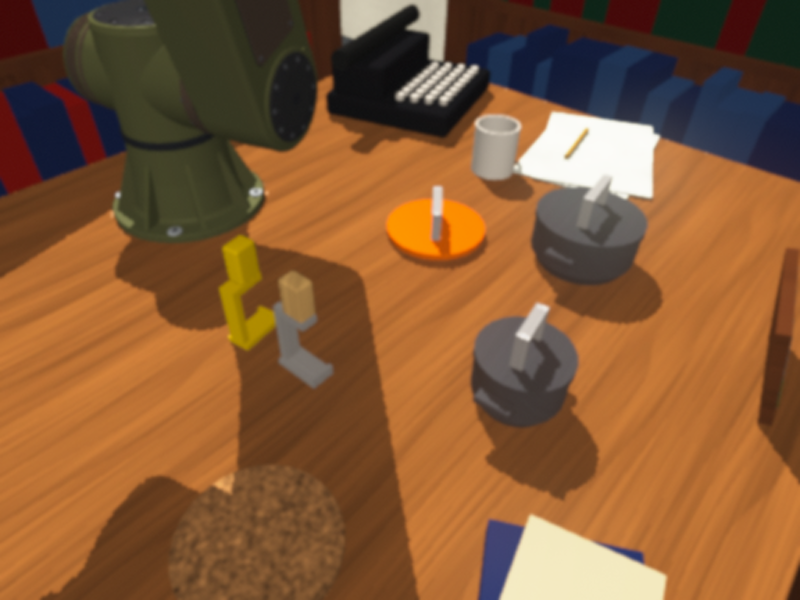

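View pics/top0.png

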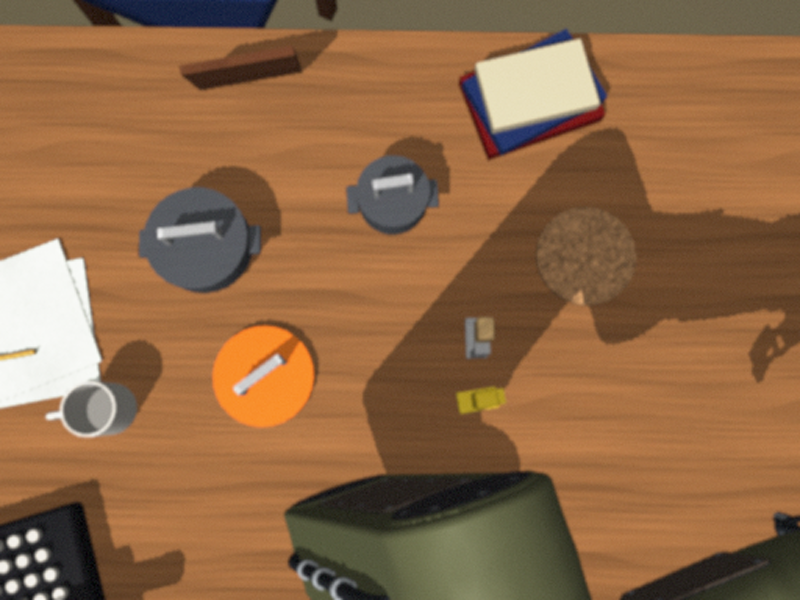

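The large pot is at about top (200,238) and the small one at (395,193). The trivet is at (587,256) and the true lifter (grey with a pale grip) at (480,337). The yellow lifter and orange lid are decoys. Next I'll zoom in on the lifter and loop.

Run:
```python
from h import *
c=cam('top'); s=cam('scene')
k=512/800
def crop(c,u,v,w):
    u0,v0=int(u*k-w/2),int(v*k-w/2); print(u0,v0)
    return cv2.resize(c['frame'][v0:v0+w,u0:u0+w],(400,400),interpolation=cv2.INTER_CUBIC)
a=np.hstack([crop(c,480,337,50),crop(s,300,330,100)])
cv2.imwrite('pics/l1.png',a)
f=lambda u,v,z:ray(c,u*k,v*k,z).round(1)
print('big loop ends',f(159,233,126),f(217,227,126),'disc c',f(203,240,80))
print('small',f(393,182,126)); print('trivet',f(587,256,12)); print('grip top',f(485,328,142))
print('small disc',f(394,193,80))
g=lambda u,v,z:ray(s,u*k,v*k,z).round(1)
print('scene: grip',g(294,281,142),'big loop top',g(600,184,126),'trivet',g(258,548,12), 'foot tip',g(323,375,10))
h=cv2.cvtColor(c['frame'],cv2.COLOR_BGR2HSV)
# trivet by texture/brown ring skip; grip via scene only
```

```text
282 190
142 161
big loop ends [566.2 344.3 126. ] [576.1 261.5 126. ] disc c [567.1 293.1  80. ]
small [646.3   8.9 126. ]
trivet [ 563.7 -300.7   12. ]
grip top [ 432.2 -122.5  142. ]
small disc [643.4   7.7  80. ]
scene: grip [ 433.3 -126.1  142. ] big loop top [568.7 312.7 126. ] trivet [ 571.1 -304.6   12. ] foot tip [ 461.4 -122.5   10. ]
```

View pics/l1.png

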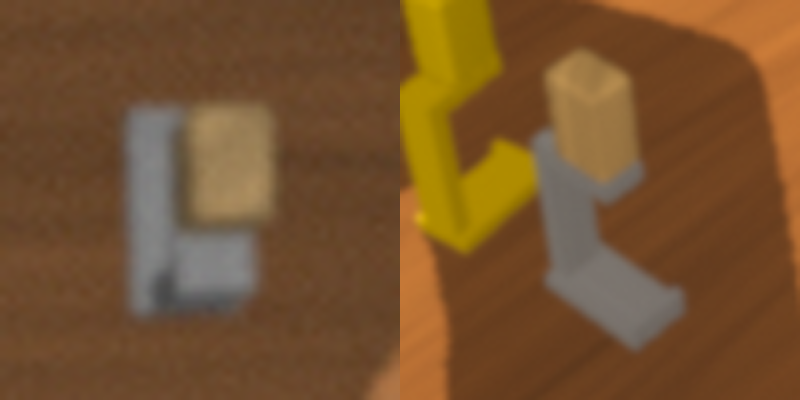

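Run:
```python
from h import *
from scipy.optimize import least_squares
c=cam('top'); s=cam('scene')
T=lambda x,y:(282+x/8-.45,190+y/8-.45); S=lambda x,y:(142+(x-400)/4-.4,161+y/4-.4)
obs=[(c,(-16,12,142),T(190,222)),(c,(16,12,142),T(190,104)),(c,(16,-12,142),T(272,104)),(c,(-16,-12,142),T(270,222)),
(s,(16,-12,142),S(584,97)),(s,(-16,-12,142),S(547,75)),(s,(16,12,142),S(631,80)),(s,(-32,-16,0),S(548,285)),(s,(30,-16,0),S(637,350)),(s,(30,16,14),S(684,290))]
def res(p):
    r=[]
    for k,m,o in obs:
        q=R.from_euler('z',p[2],degrees=True).apply(m)+[p[0],p[1],0]
        r+=list(np.subtract(proj(k,q),o))
    return r
f=least_squares(res,[432,-124,0],loss='soft_l1'); print('lifter',f.x.round(2),np.round(f.fun,1))
ty=R.from_rotvec(env.sense()['orientation']).as_matrix()[:,1]; print('tool y deg',np.degrees(np.arctan2(ty[1],ty[0])))
# bright loop top & dark discs in top image
hsv=cv2.cvtColor(c['frame'],cv2.COLOR_BGR2HSV); k=512/800
def disc(mask,u,v,w,z,name):
    m=np.zeros_like(mask);u,v=int(u*k),int(v*k);m[v-w:v+w,u-w:u+w]=mask[v-w:v+w,u-w:u+w]
    cs,_=cv2.findContours(m,cv2.RETR_EXTERNAL,cv2.CHAIN_APPROX_NONE);q=max(cs,key=cv2.contourArea)
    P=np.array([ray(c,*a[0],z)[:2] for a in q])
    g=least_squares(lambda p:np.hypot(P[:,0]-p[0],P[:,1]-p[1])-p[2],[*P.mean(0),70],loss='soft_l1'); print(name,g.x.round(1))
    r=cv2.minAreaRect(q); return r
dark=((hsv[...,1]<90)&(hsv[...,2]<110)).astype(np.uint8)
disc(dark,202,238,42,80,'large disc');disc(dark,394,193,32,80,'small')
br=((hsv[...,1]<60)&(hsv[...,2]>150)).astype(np.uint8)
r=disc(br,190,230,28,126,'loop'); b=cv2.boxPoints(r); print([ray(c,*p,126)[:2].round(1) for p in b], ray(c,*r[0],126).round(1))
hh=c['frame'][int(256*k),int(587*k)];print(hh)
wood=((hsv[...,1]<150)&(hsv[...,2]>60)).astype(np.uint8)
for th in (120,140,160):
    disc((cv2.medianBlur(hsv,5)[...,1]<th).astype(np.uint8),587,256,38,12,f'trivet{th}')
```

```text
lifter [ 4.3157e+02 -1.2303e+02  3.4000e-01] [-0.1  0.2 -0.2  0.4  0.5  0.4  0.9  0.2  2.2  1.4 -1.3 -1.6  1.4 -1.3
  0.2 -0.1 -0.2  0.5  0.1  0.8]
tool y deg -68.12617209586064
large disc [568.5 299.9  80.6]
small [642.3   9.4  59.8]
loop [679.6 322.7 114.3]
[array([573.6, 349.8]), array([584.5, 268.5]), array([569.4, 266.1]), array([558.6, 347.2])] [571.5 307.9 126. ]
[ 56  82 112]Traceback (most recent call last):
  File "<stdin>", line 30, in <module>
  File "<stdin>", line 19, in disc
ValueError: max() iterable argument is empty
```

Request:
{"method": "carry_out", "body": {"hand": 0, "grip_force": 80, "rows": [[[12,20,0],-1.8],[[25,43,0],-2.4],[[25,43,0],-2.4],[[25,43,0],-2.4],[[25,43,0],-2.4],[[25,43,0],-2.4],[[25,43,0],-2.4],[[25,43,0],-2.4],[[25,43,0],-2.4],[[15,23,0],-0.6],[[0,0,-40],0],[[0,0,-20],0],[[0,0,0],0]]}}

```text
time: 1.92
tcp_pos: [431.8, -123.3, 343.8]
orientation: [-3.141, -0.008, 0.004]
contact_force: [0.9, -0.6, -0.1]
opening: 1.003
finger_force: 0.0
```

Run:
```python
from h import *
s=env.sense(); ty=R.from_rotvec(s['orientation']).as_matrix()[:,1]; print(s['tcp_pos'],s['joints'],np.degrees(np.arctan2(ty[1],ty[0])))
```

```text
[ 431.8032128  -123.28768774  343.7546963 ] [-3.59711811e-01  1.40454833e-01  1.86636099e+00 -6.04018821e-06
  1.13727996e+00  1.20614371e+00] -89.71682657777632
```

Request:
{"method": "carry_out", "body": {"rows": [[[0,0,-20],0],[[0,0,-25],0],[[0,0,-15],0],[[0,0,-7],0],[[0,0,0],0]]}}

```text
time: 2.55
tcp_pos: [432.1, -123.5, 278.0]
orientation: [3.142, 0.008, 0.0]
contact_force: [0.4, -0.7, 0.2]
opening: 0.996
finger_force: 0.0
```

Request:
{"method": "carry_out", "body": {"hand": 255, "grip_force": 80, "rows": [[[0,0,0],0],[[0,0,0],0],[[0,0,0],0],[[0,0,0],0],[[0,0,0],0],[[0,0,0],0],[[0,0,0],0],[[0,0,0],0]]}}

```text
time: 3.55
tcp_pos: [432.1, -123.4, 278.0]
orientation: [3.141, 0.008, 0.001]
contact_force: [0.7, 0.9, 6.6]
opening: 0.272
finger_force: 78.5
```

Request:
{"method": "carry_out", "body": {"rows": [[[0,0,15],0],[[0,0,42],0],[[0,0,45],0],[[0,20,40],0],[[8,42,0],0.8],[[8,42,0],0.8],[[8,42,0],0.8],[[9,42,0],0.8],[[9,42,0],0.8],[[9,42,0],0.8],[[9,42,0],0.8],[[9,42,0],0.8],[[9,42,0],0.6],[[4,24,0],0.5],[[0,0,0],0],[[0,0,0],0]]}}

```text
time: 5.55
tcp_pos: [513.8, 298.0, 419.9]
orientation: [3.134, 0.212, -0.001]
contact_force: [0.7, -0.1, -2.0]
opening: 0.269
finger_force: 78.8
```

Run:
```python
from h import *
c=cam('top'); s=cam('scene'); print(env.sense()['tcp_pos'])
k=512/800
u0,v0=60,85
a=cv2.resize(c['frame'][v0:v0+120,u0:u0+120],(400,400),interpolation=cv2.INTER_CUBIC)
b=cv2.resize(s['frame'][60:190,300:430],(400,400),interpolation=cv2.INTER_CUBIC)
cv2.imwrite('pics/p1.png',np.hstack([a,b]))
```

```text
[513.89839875 297.7753889  420.01979696]
```

View pics/p1.png

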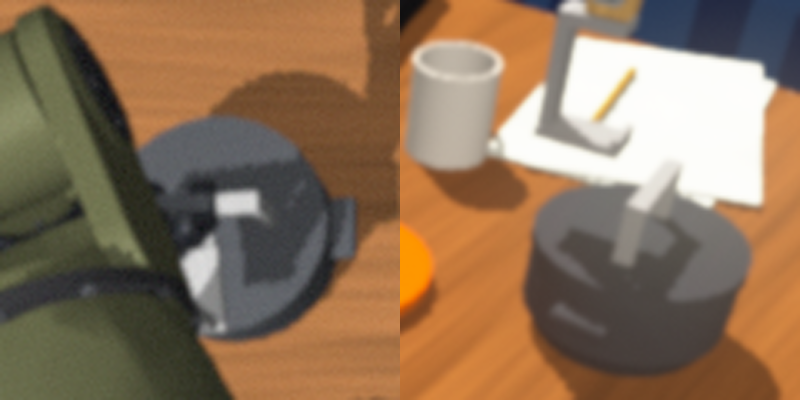

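Run:
```python
from h import *
from scipy.optimize import least_squares
s=cam('scene');c=cam('top')
S=lambda x,y:(300+(x-400)/3.077-.35,60+y/3.077-.35)
obs=[(s,(-7,-42,80),S(612,260)),(s,(7,-42,80),S(632,266)),(s,(-7,-42,126),S(629,205)),(s,(7,-42,126),S(647,211)),(s,(-7,42,126),S(671,162)),(s,(7,42,126),S(684,175))]
k=.64
T=[(c,(0,42,126),(159*k-.2,233*k-.2)),(c,(0,-42,126),(217*k-.2,227*k-.2))]
def fit(obs):
    def res(p):
        r=[]
        for k,m,o in obs:
            q=R.from_euler('z',p[2],degrees=True).apply(m)+[p[0],p[1],0]
            r+=list(np.subtract(proj(k,q),o))
        return r
    f=least_squares(res,[570,305,7]); print(f.x.round(1),np.round(f.fun,1))
fit(obs);fit(T);fit(obs+T)
```

```text
[572.4 304.4   6.1] [-0.1  1.  -0.5  1.3 -0.8  0.8 -0.2  1.  -0.1 -1.3  1.8 -3.6]
[571.6 303.4   6.8] [-0.1  0.   0.1 -0. ]
[572.3 304.    6.4] [-0.2  1.1 -0.5  1.4 -0.8  0.8 -0.3  1.  -0.4 -1.2  1.5 -3.5 -0.4 -0.4
 -0.1 -0.2]
```

Request:
{"method": "carry_out", "body": {"rows": [[[0,0,-15],0],[[0,-1,-20],-0.8],[[0,0,-12],0],[[0,0,0],0],[[10,1,0],0],[[14,2,0],0],[[14,2,0],0],[[12,1,0],0],[[7,1,0],0],[[0,0,0],0],[[0,0,0],0]]}}

```text
time: 7.12
tcp_pos: [570.7, 304.7, 372.7]
orientation: [-3.136, -0.191, 0.0]
contact_force: [-0.4, -0.3, -2.9]
opening: 0.274
finger_force: 78.8
```

Run:
```python
from h import *
s=cam('scene'); print(env.sense()['tcp_pos'])
cv2.imwrite('pics/p2.png',cv2.resize(s['frame'][60:190,290:420],(500,500),interpolation=cv2.INTER_CUBIC))
```

```text
[570.6692237  304.64969004 372.80279927]
```

View pics/p2.png

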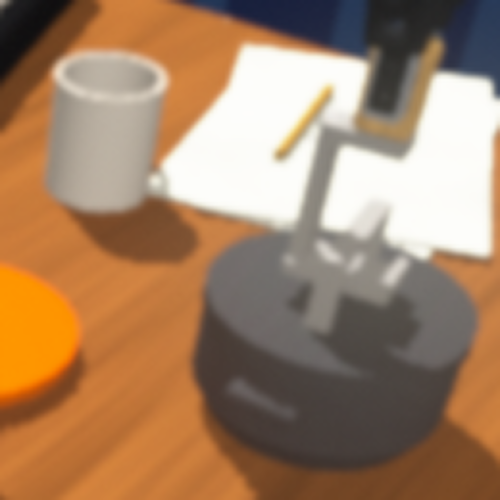

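The tongue (lip at about (395,275)) is through the arch. Lifting gently.

Request:
{"method": "carry_out", "body": {"rows": [[[1,0,6],0],[[0,0,6],0],[[0,0,3],0],[[0,0,3],0],[[0,0,3],0],[[0,0,4],0],[[0,0,6],0],[[0,0,8],0],[[0,0,10],0],[[0,0,12],0],[[0,0,14],0],[[0,0,14],0],[[0,0,14],0],[[0,0,8],0],[[0,0,3],0],[[0,0,0],0],[[0,0,0],0]]}}

```text
time: 9.3
tcp_pos: [572.0, 304.6, 486.1]
orientation: [3.135, 0.191, -0.001]
contact_force: [-0.6, -0.1, -7.0]
opening: 0.271
finger_force: 78.5
```

Run:
```python
from h import *
s=cam('scene'); print(env.sense()['tcp_pos'],env.sense()['moment'])
cv2.imwrite('pics/p3.png',cv2.resize(s['frame'],(800,600),interpolation=cv2.INTER_CUBIC))
```

```text
[571.97765092 304.63716963 486.12834237] [-0.02752037 -0.03596243  0.03061741]
```

View pics/p3.png

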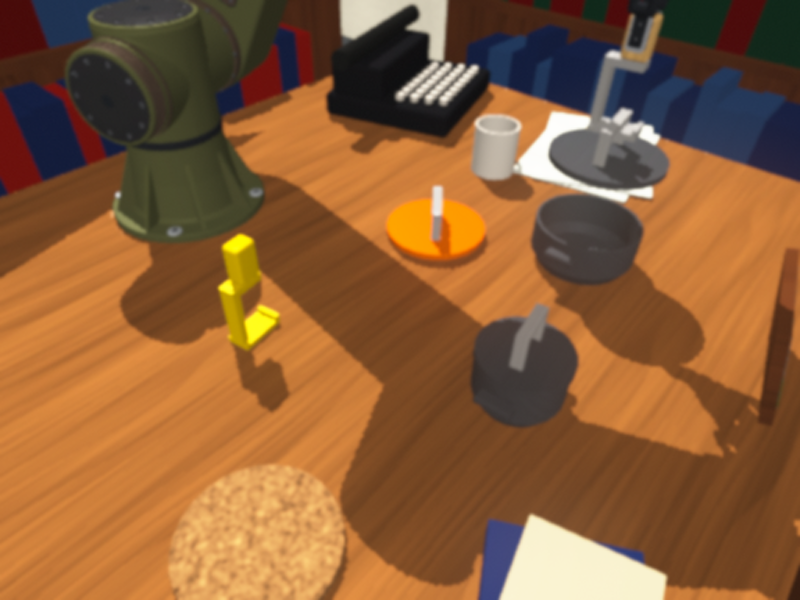

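The lid hangs level on the lifter. The trivet is fully lit now, so I'll fit it.

Run:
```python
from h import *
from scipy.optimize import least_squares
k=.64
for n,(u,v) in (('top',(587,256)),('scene',(258,548))):
    c=cam(n); f=cv2.bilateralFilter(c['frame'],9,60,5)
    h=cv2.cvtColor(cv2.medianBlur(c['frame'],7),cv2.COLOR_BGR2HSV)[...,1].astype(float)
    uc,vc=proj(c,(566,-302,12)); w=50
    # radial edge: largest saturation step along world rays
    P=[]
    for a in np.arange(0,360,5):
        rs=np.arange(65,98,1.); val=[]
        for r in rs:
            x,y=proj(c,(566+r*np.cos(np.radians(a)),-302+r*np.sin(np.radians(a)),12))
            val.append(h[int(round(y)),int(round(x))] if 0<=round(y)<384 and 0<=round(x)<512 else np.nan)
        val=np.array(val)
        if np.isnan(val).any(): continue
        st=[val[i:i+6].mean()-val[i-6:i].mean() for i in range(6,len(val)-6)]
        i=int(np.argmax(st))
        if st[i]>15: r=rs[i+6]; P.append((566+r*np.cos(np.radians(a)),-302+r*np.sin(np.radians(a))))
    P=np.array(P); 
    if len(P)<8: print(n,len(P));continue
    g=least_squares(lambda p:np.hypot(P[:,0]-p[0],P[:,1]-p[1])-80,[566,-302],loss='soft_l1',f_scale=2); print(n,len(P),g.x.round(1),np.median(abs(g.fun)).round(1))
```

```text
top 69 [ 565.1 -298.7] 0.7
scene 48 [ 564.7 -299.7] 0.5
```

Request:
{"method": "carry_out", "body": {"rows": [[[-2,-7,0],0],[[-4,-14,0],0],[[-5,-21,0],0],[[-5,-28,0],0],[[-5,-33,0],0],[[-5,-33,0],0],[[-5,-33,0],0],[[-4,-33,0],0],[[-3,-33,0],0],[[-1,-33,0],0],[[0,-33,0],0],[[1,-33,0],0],[[3,-33,0],0],[[4,-33,0],0],[[4,-33,0],0],[[4,-33,0],0],[[4,-33,0],0],[[4,-33,0],0],[[3,-28,0],0],[[3,-21,0],0]]}}

```text
time: 11.95
tcp_pos: [562.0, -278.0, 486.8]
orientation: [3.136, 0.189, -0.0]
contact_force: [0.4, -0.1, -7.4]
opening: 0.272
finger_force: 78.8
```

Request:
{"method": "carry_out", "body": {"rows": [[[2,-15,0],0],[[0,-8,0],0],[[0,-1,0],0],[[0,0,0],0],[[0,0,-8],0],[[0,0,-15],0],[[0,0,-20],0],[[0,0,-20],0],[[0,0,-20],0],[[0,0,-15],0],[[0,0,-8],0],[[0,0,0],0],[[0,0,0],0]]}}

```text
time: 13.58
tcp_pos: [565.0, -300.4, 381.5]
orientation: [3.135, 0.191, 0.002]
contact_force: [0.4, -1.4, -7.8]
opening: 0.265
finger_force: 78.7
```

Run:
```python
from h import *
s=cam('scene'); c=cam('top'); print(env.sense()['tcp_pos'])
a=cv2.resize(s['frame'][184:384,60:260],(400,400),interpolation=cv2.INTER_CUBIC)
b=cv2.resize(c['frame'][100:230,310:440],(400,400),interpolation=cv2.INTER_CUBIC)
cv2.imwrite('pics/p4.png',np.hstack([a,b]))
```

```text
[ 564.92835841 -300.42274132  381.40447359]
```

View pics/p4.png

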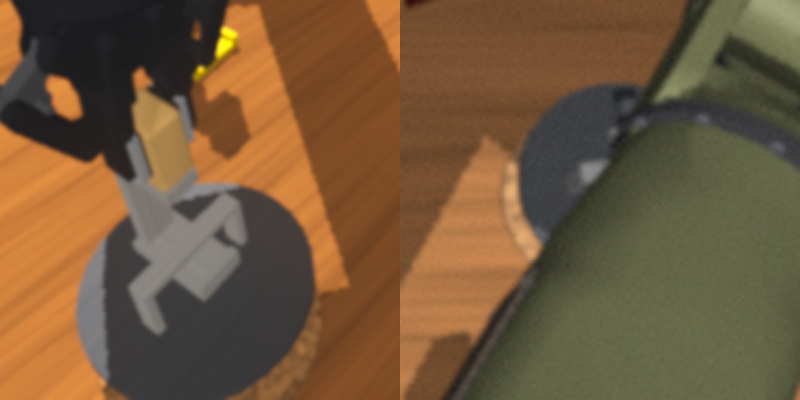

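Run:
```python
from h import *
s=cam('scene'); f=lambda u,v,z: ray(s,60+u/2,184+v/2,z).round(1)
print(f(137,288,117.4),f(235,200,117.4)); print(f(78,310,71.4),f(316,260,71.4),f(220,184,71.4))
```

```text
[ 567.3 -337.7  117.4] [ 562.4 -258.9  117.4]
[ 524.1 -364.1   71.4] [ 612.5 -236.1   71.4] [ 514.8 -240.9   71.4]
```

The lid is centred over the trivet, so I'm lowering it.

Request:
{"method": "carry_out", "body": {"rows": [[[0,0,-8],0],[[0,0,-12],0],[[0,0,-10],0],[[0,0,-5],0],[[0,0,-3],0],[[0,0,-2],0],[[0,0,-2],0],[[0,0,-2],0],[[0,0,-2],0],[[0,0,-4],0],[[0,0,-6],0],[[0,0,0],0],[[0,0,0],0],[[0,0,0],0]]}}

```text
time: 15.48
tcp_pos: [564.9, -300.4, 324.9]
orientation: [3.136, 0.191, 0.0]
contact_force: [0.4, -0.5, -2.6]
opening: 0.274
finger_force: 79.4
```

Run:
```python
from h import *
s=cam('scene'); print(env.sense()['tcp_pos'])
cv2.imwrite('pics/p5.png',cv2.resize(s['frame'][184:384,60:260],(600,600),interpolation=cv2.INTER_CUBIC))
```

```text
[ 564.93227678 -300.40144346  324.85531464]
```

View pics/p5.png

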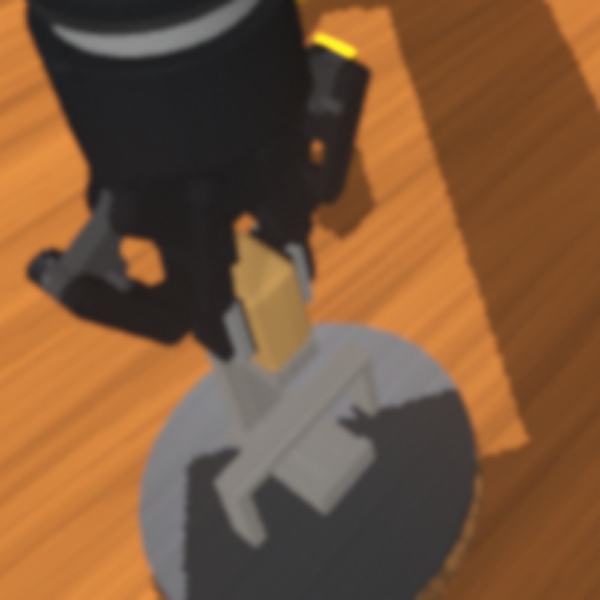

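Request:
{"method": "carry_out", "body": {"rows": [[[0,0,-1],0],[[-8,-1,0],0],[[-12,-1,0],0],[[-12,-2,0],0],[[-12,-1,0],0],[[-18,-2,0],0],[[-24,-3,0],0],[[-24,-3,0],0],[[-18,-2,0],0],[[-8,-1,0],0],[[0,0,0],0],[[0,0,-8],0],[[0,0,-14],0],[[0,0,-12],0],[[0,0,-5],0],[[0,0,-3],0],[[0,0,-1.5],0],[[0,0,0],0],[[0,0,0],0]]}}

```text
time: 17.9
tcp_pos: [428.9, -316.4, 280.4]
orientation: [3.135, 0.191, 0.0]
contact_force: [0.4, 0.1, -2.6]
opening: 0.275
finger_force: 79.3
```

Request:
{"method": "carry_out", "body": {"rows": [[[0,0,-1],0],[[0,0,-0.8],0],[[0,0,-0.5],0],[[0,0,0],0],[[0,0,0],0]]}}

```text
time: 18.52
tcp_pos: [428.9, -316.4, 278.1]
orientation: [3.136, 0.191, 0.0]
contact_force: [-1.0, 1.8, 2.1]
opening: 0.272
finger_force: 79.9
```

Request:
{"method": "carry_out", "body": {"hand": 0, "rows": [[[0,0,0],0],[[0,0,0],0],[[0,0,0],0],[[0,0,0],0],[[0,0,0],0],[[0,0,0],0],[[0,0,0],0],[[0,0,0],0],[[0,0,10],0],[[0,0,25],0],[[0,0,40],0],[[0,0,45],0],[[0,0,40],0],[[-20,0,20],0],[[-40,20,0],0],[[-40,20,0],0],[[0,0,0],0],[[0,0,0],0]]}}

```text
time: 20.78
tcp_pos: [329.1, -276.5, 458.6]
orientation: [3.135, 0.191, 0.001]
contact_force: [0.4, -0.1, -0.7]
opening: 1.0
finger_force: 0.0
```

Run:
```python
from h import *
s=cam('scene'); print(env.sense()['tcp_pos'],env.sense()['qd'].round(3))
cv2.imwrite('pics/p6.png',cv2.resize(s['frame'],(800,600),interpolation=cv2.INTER_CUBIC))
```

```text
[ 329.35282325 -276.62764436  458.28951502] [ 0.004  0.018 -0.001  0.    -0.001 -0.001]
```

View pics/p6.png

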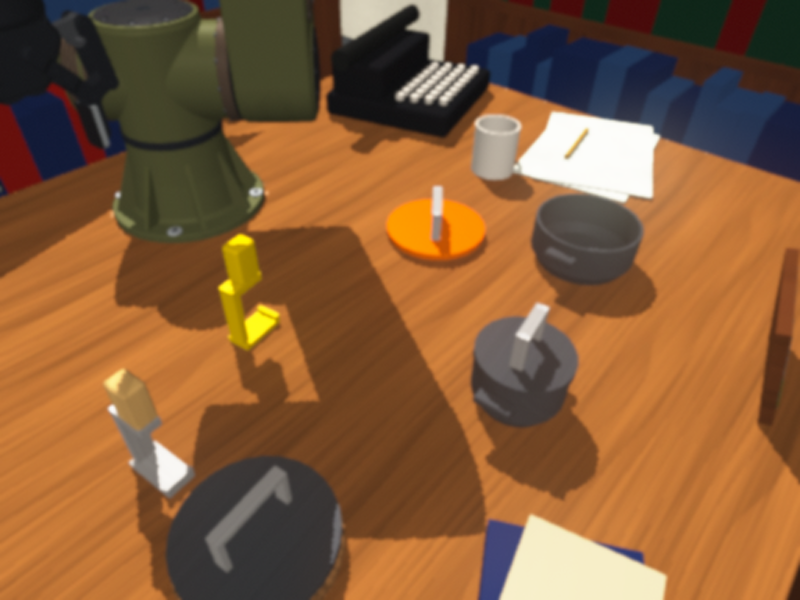

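The lid is flat on the trivet at about (255,540). The lifter stands upright and clear of it at about (150,440), and the small pot is untouched.

```bash
python3 -c "
from h import *
print(ticket.close_job())"
```

```text
the job is handed in; nothing more can be done
None
```

I've handed the job in: the large lid lies flat, centred on the trivet, the lifter stands upright and clear on the desk, and the small pot is still covered (about 21 s of the 64 s used; no verdict was returned).

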